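# Switch on the viewing lamp from below with the reach paddle

### The job

Lift the wooden reach paddle out of its rest by the toe end, which is all that sticks out, lay it flat on the open worktop and let go, then take it again near its blade. Reach the upturned toe in under the lamp's front lip and push the hidden switch up from below until it is fully in, where it stays. Then draw the paddle out and leave it lying flat on the open worktop clear of the lamp; do not drop it, and leave the pots and the cone strip where they stand.

Things in the scene. Friction and masses are not known exactly. Their poses are not given: they have to be found in the camera images.
- reach_paddle: Loose wooden paddle, 200 mm long, about 80 g, starts in tool_rest, toe up. Origin: underside, half length; +x to the toe, +z up. Blade: x -100 to -50 mm, 60 wide, 14 thick. Shaft: x -52 to +96, 14 wide, z 0 to 20. Toe: upright post at the front end, x +82 to +100, 20 wide, flat top at z 52. Centre of mass near x -15.
- paddle_toe (a point): Centre of the toe's flat top (paddle x +91, y 0, z 52 mm); this is what pushes the switch.
- paddle_neck (a point): Middle of the shaft just ahead of the blade (paddle x -36, z 10 mm), the place to hold it for reaching under the lamp: 127 mm behind the toe.
- tool_rest: Fixed wood rest, 50 mm tall, 92 wide; origin on the worktop under the paddle's, x along the paddle (x -110 to +30). Floor 10 mm thick. Shaft channel 26 mm wide and blade pocket 70 wide, open above, leave no room for fingers: only the paddle's x +30 to +100 stands free (grip the shaft at about +55); it lifts straight up.
- viewing_lamp: Fixed grey box lamp, 140 mm deep (x), 150 wide (y), 181 tall. Origin on the worktop under its centre; front face (white panel) at x -70 looks along -x, roughly to the robot. Below is a bay 52 mm wide (y -26 to 26), open in front, closed at x +58. Above the bay a front lip 10 mm thick hangs to z 90; behind it the ceiling is at z 118.
- lamp_lip (a point): Middle of the lip's lower edge on the front face (lamp x -70, y 0, z 90 mm). In front of it is open worktop as far as the table's front edge (world x 0.325); a fixed beam balance, 105 mm tall, bounds it on the left (world x 0.42 to 0.54, y above -0.15).
- lamp_switch (a joint): Push switch on the bay's ceiling, hidden behind the lip: 0 = out (off), 0.008 m = pushed fully up (on). It moves straight up, has no spring, resists with about 2.5 N and stays where it is left.
- switch_face (a point): Centre of the switch's round lower face, 26 mm across, at lamp x -10, y 0: 60 mm behind the front face. 102 mm above the worktop when out (12 mm above the lip's edge), 110 mm when fully in.
- dairy_pot: Bystander: plastic pot with a foil lid, 72 mm across, 72 mm tall, origin under its centre. Leave it alone.
- wax_pot: Bystander: low round pot, 63 mm across, 34 mm tall, origin under its centre. Leave it alone.
- cone_pack: Bystander: clay strip 18 x 60 mm, 14 mm tall, with three thin pointed cones standing on it to 50 mm; origin under its centre, long side along its y. Leave it alone.

How it is judged:
By the outcome, as a careful person would: the job done as asked, in the order asked, and still so for the second after the job is handed in, with the robot touching nothing.
It also fails if it takes over 61 s, if anything falls off the work surface, if the arm or the gripper's body presses on something with over 40 N, if the wrist force passes 120 N, or if a joint passes its speed limit or range.

### The arm

A 6-joint arm with a two-finger parallel gripper is mounted at the origin on a cart in front of the work surface, level with it; the furniture and walls round the work are solid. World frame = base frame: x ahead of the robot, y to its left, z up, the work surface at z = 0. Lengths are in mm, angles in rad, forces in N, time in s.
With the tool pointing down it reaches from about 350 to 775 mm from the base axis. Payload 7.3 kg.
Tool frame: the origin (TCP) lies between the finger pads; the fingertips stand 25 mm ahead of it and the grasp point (between the pads) lies 6 mm ahead of it; z points along the fingers, y is the line along which they close (so a half turn about z gives the same grasp; the last joint's range is limited). The gripper opens to 92 mm and grips with 3 to 60 N. Pads are 19 mm wide; open, the fingers measure 130 mm over their backs; the gripper's body (75 mm by 190 mm) begins 47 mm behind the grasp point.
Start: joints at [1.185, 0.342, 1.524, -0, 1.275, -0.146], TCP at [124.675, 509.999, 251.741] pointing down, gripper open.
Joint ranges: [-2.53, 2.53], [-0.77, 2.02], [0.04, 2.7], [-1, 4.14], [0.28, 2.66], [-3.11, 3.11]. Speed limits (rad/s): [2.57, 2.57, 3.14, 3.14, 3.14, 3.14].

### API

Orientations are given as [roll, pitch, yaw] about the fixed x, y, z axes, in that order (R = Rz(yaw) Ry(pitch) Rx(roll)).
In Python, from plant import bot gives the robot as it stands.
- The arm moves only by the tool play_rows, never from a script. Its argument "commands" is a list of rows, each an object of numbers: "x", "y", "z": the shift along the tool's x, y, z in m; "twist": the turn about the tool's z in degrees. In form: [{"x": .., "y": .., "z": .., "twist": ..}, ...]. A call has exactly 8 rows; each row is the pose to reach, as a shift and turn from the pose commanded when the call began, along the tool's axes at that moment; what a row does not reach only later rows make up. A row lasts 1/10 s, in which the tool goes at most 50 mm and 8.59 degrees, less where a joint would pass 70% of its speed; a pose out of reach is approached as far as the arm can. A call with a gripper value outside its range is refused whole. "jaw" is the closure, from 0 (fully open) to 1 (shut), set as the call begins (left out, the last holds). The fingers move at their own pace and stop on an object; the grip force is fixed at half the most. Time passes only in rows, so rows that repeat a pose let the fingers close, or fill a call up. It gives the time, the measured TCP pose, the force, the opening and the grip force at its end, in the units of the state.
- bot.get_obs(): the state, without advancing time (a new reading comes with each control period).
- bot.capture(name): name is "side" or "top" or "wrist"; returns a dict with "pixels" (384x512x3 uint8, red, green, blue), "fx", "fy", "cx", "cy" (pixels), "k1" (the pictures are not rectified: a ray, as slopes to the right and down, at radius r is drawn at 1 + k1 r^2 times it, then the intrinsics apply), "eye" and "rotation" of the camera in the world. Camera axes: x right, y down, z forward; pixel columns grow to the right and rows downward; lengths in mm; the calibration is good to about 2 mm. A picture is of the moment at which its call begins. There is no depth.
- bot.close_job(): hands the job in; it is judged then, once.
The state is a dict: "time": time; "joint_positions": joint angles; "dq": joint speeds; "tau": joint torques, N m; "tool_pos": TCP position; "tcp_rot": TCP orientation; "contact_force": force on the tool from outside, world axes, zero at the start; "moment": the same for the moment, N m; "grip_width": finger opening in mm; "finger_force": force on a finger pad.
Only numpy, scipy, OpenCV 4.12 (cv2) and the standard library are available. Lean on these libraries where they do the work, as an engineer would, in place of code of your own. Each camera call takes 0.05 s, during which the arm holds its last target. There are 200 camera calls.

## Working session

There is one attempt and no reset: what is moved stays moved. The work goes in short steps, Python scripts to look and compute and a tool call to move; the robot and the scene stay as the last step left them, time stands still between calls to the robot, and variables do not carry over. Pictures are saved under pics/ and viewed, at most 10 in all, crops included, and the job is handed in when it is done.

Besides the shell and the picture viewer there is one more tool, called after "Request:" as name([rows], argument=value, ...), one row to a line, values as JSON. play_rows: Moves the arm, as the interface text tells. Its arguments: {"type":"object","properties":{"commands":{"type":"array"},"jaw":{"type":"number"}},"required":["commands"]}

```bash
mkdir -p pics; ls; cat > h.py <<'E'
import numpy as np, cv2
from plant import bot
def cap(n,f=None):
    c=bot.capture(n)
    if f: cv2.imwrite('pics/'+f+'.png',cv2.cvtColor(np.asarray(c['pixels']),cv2.COLOR_RGB2BGR))
    return c
def ray(c,u,v):
    K=np.array([[c['fx'],0,c['cx']],[0,c['fy'],c['cy']],[0,0,1.]])
    p=cv2.undistortPoints(np.array([[[u,v]]],float),K,np.array([c['k1'],0,0,0,0.]))[0,0]
    return np.array(c['eye'],float),np.array(c['rotation'],float)@np.array([p[0],p[1],1.])
def onz(c,u,v,z):
    e,d=ray(c,u,v); return e+d*(z-e[2])/d[2]
def proj(c,P):
    R=np.array(c['rotation'],float); q=(np.atleast_2d(P)-np.array(c['eye']))@R
    s=q[:,:2]/q[:,2:]; s=s*(1+c['k1']*(s**2).sum(1,keepdims=True))
    return s*[c['fx'],c['fy']]+[c['cx'],c['cy']]
E
python3 - <<'E'
from h import *
print(bot.get_obs())
for n in ('top','side'):
    c=cap(n,n+'0'); print(n,{k:np.round(v,3).tolist() for k,v in c.items() if k!='pixels'})
a=[cv2.imread(f'pics/{n}0.png') for n in('top','side')]
E
```

```text
pics
{'time': 0.0, 'joint_positions': array([ 1.18501942e+00,  3.42750870e-01,  1.52503167e+00,  1.39800762e-05,
        1.27536955e+00, -1.46016900e-01]), 'dq': array([-0.00078262, -0.00039228,  0.00034956, -0.00247783, -0.00129588,
        0.00019203]), 'tau': array([-2.87878920e-04, -4.31246603e+01, -2.44207960e+01,  7.16341124e-02,
        5.62865508e-02, -1.06786770e-04]), 'tool_pos': array([124.51542092, 509.6437021 , 251.02520044]), 'tcp_rot': array([-3.14005176e+00, -2.40120828e-04,  2.90182838e+00]), 'contact_force': array([ 0.71933669, -0.84327617,  0.48196287]), 'moment': array([-0.00047411,  0.02447337,  0.0107355 ]), 'finger_force': 0.0, 'grip_width': 91.947134429154}
top {'fx': 363.093, 'fy': 363.093, 'cx': 248.02, 'cy': 190.952, 'k1': -0.042, 'eye': [422.51, -325.531, 967.487], 'rotation': [-3.009, -0.004, -1.542]}
side {'fx': 413.51, 'fy': 413.51, 'cx': 257.043, 'cy': 187.587, 'k1': -0.023, 'eye': [413.798, 412.344, 620.361], 'rotation': [-2.18, -0.003, -2.969]}
```

```bash
python3 - <<'E'
s=open('h.py').read()
s=s.replace("    c=bot.capture(n)\n","    c=dict(bot.capture(n)); c['rotation']=Rotation.from_euler('xyz',c['rotation']).as_matrix()\n").replace("import numpy as np, cv2","import numpy as np, cv2\nfrom scipy.spatial.transform import Rotation")
open('h.py','w').write(s)
E
```

```text
(no output)
```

View pics/top0.png

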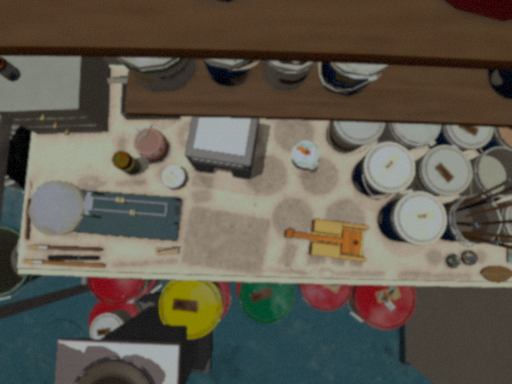

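View pics/side0.png

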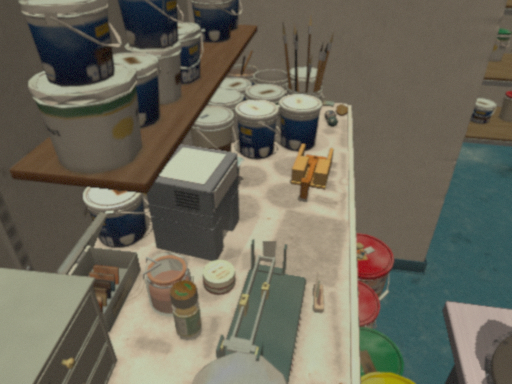

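```bash
python3 - <<'E'
from h import *
t=cv2.imread('pics/top0.png');s=cv2.imread('pics/side0.png')
a=cv2.resize(t[105:275,180:380],None,fx=4,fy=3.5,interpolation=cv2.INTER_CUBIC)
a=cv2.resize(t[110:265,180:380],None,fx=3.9,fy=3.9,interpolation=cv2.INTER_CUBIC)
cv2.imwrite('pics/tc.png',a[:600])
b=cv2.resize(s[135:265,130:350],None,fx=3.6,fy=3.6,interpolation=cv2.INTER_CUBIC)
cv2.imwrite('pics/sc.png',b[:600])
for n,im in(('t',t),('s',s)):
    h=cv2.cvtColor(im,cv2.COLOR_BGR2HSV)
    m=((h[...,0]<25)&(h[...,1]>120)&(h[...,2]>90)).astype(np.uint8)
    k,l,st,ce=cv2.connectedComponentsWithStats(m)
    for i in range(1,k):
        if st[i,4]>150: print(n,st[i],ce[i])
E
```

```text
t [ 285  220   83   41 1956] [333.86247444 239.10071575]
t [482 267  30  14 258] [496.6744186  273.29844961]
t [366 286  50  43 787] [393.16645489 306.69631512]
s [ 182   26   74   90 1213] [217.01978566  61.55894477]
s [154 107  33  42 194] [171.82474227 128.13402062]
s [ 12 140  59  36 470] [ 39.40212766 160.64468085]
s [ 292  143   41   45 1065] [310.97276995 168.52112676]
s [357 233  36  47 976] [374.5102459  255.89446721]
s [ 90 266  28  18 228] [105.57894737 273.21491228]
s [171 271  25  29 341] [182.41348974 288.36656891]
s [358 281  22  45 658] [367.67629179 302.73404255]
```

View pics/tc.png

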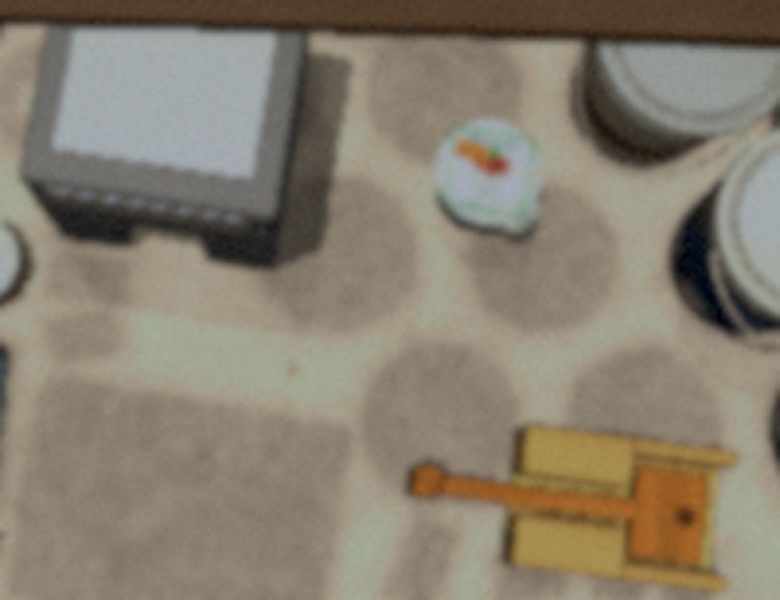

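View pics/sc.png

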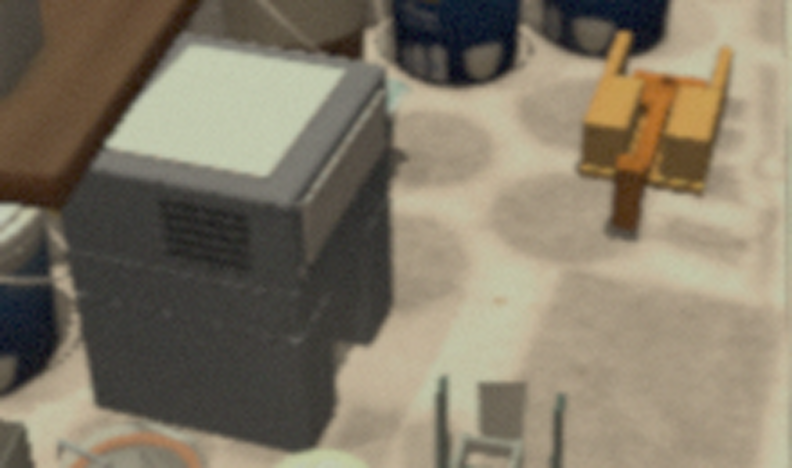

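```bash
cat >> h.py <<'E'
def tc(c,u,v,z): return onz(c,u/3.9+180-.4,v/3.9+110-.4,z)
def sc(c,u,v,z): return onz(c,u/3.6+130-.4,v/3.6+135-.4,z)
E
python3 - <<'E'
from h import *
c=cap('top'); s=cap('side')
toe=tc(c,427,477,62); bl=tc(c,670,516,24)
print('toe',toe,'blade',bl,'d',np.linalg.norm((toe-bl)[:2]),'expect166', 'yaw',np.degrees(np.arctan2(*(toe-bl)[1::-1])))
q=[tc(c,*p,50) for p in((525,428),(510,565),(725,585),(738,457))]
print('rest',np.round(q,1),[np.linalg.norm(q[i]-q[i-1]) for i in range(4)])
print('side shoe',sc(s,632,165,62),sc(s,655,80,24))
L=[tc(c,*p,181) for p in((25,178),(278,220),(308,35))]
print('lamp top',np.round(L,1),np.linalg.norm(L[1]-L[0]),np.linalg.norm(L[2]-L[1]),np.degrees(np.arctan2(*(L[1]-L[0])[1::-1])),np.degrees(np.arctan2(*(L[2]-L[1])[1::-1])))
print('lamp bot',tc(c,62,235,0),tc(c,272,268,0),'bay',tc(c,135,242,0),tc(c,205,253,0))
print('side lamp', sc(s,303,210,181),sc(s,385,70,181),sc(s,62,208,181),'bot',sc(s,315,450,0),sc(s,98,405,0))
E
```

```text
toe [ 444.13965508 -430.38177404   62.        ] blade [ 423.59365292 -596.66795563   24.        ] d 167.5506860423747 expect166 yaw 82.95634266733433
rest [[ 477.8 -495.    50. ]
 [ 389.8 -485.9   50. ]
 [ 380.5 -624.6   50. ]
 [ 462.7 -634.    50. ]] [np.float64(139.81821587645376), np.float64(88.47555579666115), np.float64(139.0127178444819), np.float64(82.75103965929472)]
side shoe [ 440.30593827 -427.56880029   62.        ] [ 433.64042899 -607.90324167   24.        ]
lamp top [[ 603.7 -185.9  181. ]
 [ 583.5 -330.3  181. ]
 [ 692.7 -344.6  181. ]] 145.810639411944 110.14595838453953 -97.95859365911353 -7.478304054674536
lamp bot [ 605.58407152 -181.62239519    0.        ] [ 586.54590684 -328.16951315    0.        ] bay [ 602.09224053 -232.57334006    0.        ] [ 595.74205491 -281.42790112    0.        ]
side lamp [ 595.61606551 -178.08295313  181.        ] [ 584.52625066 -322.70953278  181.        ] [ 716.53942122 -158.12440087  181.        ] bot [ 602.01367172 -189.42293071    0.        ] [ 740.59564035 -203.1644267     0.        ]
```

Request:
play_rows([
  {"x":-0.03,"y":-0.018,"z":0,"twist":4},
  {"x":-0.07,"y":-0.04,"z":0,"twist":10},
  {"x":-0.11,"y":-0.065,"z":0,"twist":16},
  {"x":-0.15,"y":-0.09,"z":0,"twist":22},
  {"x":-0.19,"y":-0.115,"z":0,"twist":28},
  {"x":-0.23,"y":-0.14,"z":0,"twist":34},
  {"x":-0.27,"y":-0.16,"z":0,"twist":40},
  {"x":-0.31,"y":-0.18,"z":0,"twist":46},
], jaw=0)

```text
time: 1.0
tool_pos: [384.1, 260.0, 251.9]
tcp_rot: [3.141, -0.0, 2.094]
contact_force: [0.4, 0.9, 0.2]
grip_width: 91.9
finger_force: 0.0
```

```bash
cat >> h.py <<'E'
def go(x,y,z,yaw):
    "tool-frame shift (m) and twist (deg) to TCP target in mm, yaw deg"
    o=bot.get_obs(); p=o['tool_pos']; R=Rotation.from_euler('xyz',o['tcp_rot'])
    d=R.inv().apply(np.array([x,y,z])-p)/1000
    tw=(np.degrees(o['tcp_rot'][2])-yaw+180)%360-180
    print('now',np.round(p,1),np.round(np.degrees(o['tcp_rot']),1),'t',round(o['time'],2),'F',np.round(o['contact_force'],1),'w',round(o['grip_width'],1),'shift',np.round(d,4),'twist',round(tw,1))
E
python3 -c "
from h import *
go(520,0,250,100);go(438,-465,150,83)"
```

```text
now [384.1 260.  251.9] [180.  -0. 120.] t 1.0 F [0.4 0.9 0.2] w 91.9 shift [-0.2931 -0.0123  0.0018] twist 20.0
now [384.1 260.  251.9] [180.  -0. 120.] t 1.0 F [0.4 0.9 0.2] w 91.9 shift [-0.6548 -0.3158  0.1016] twist 37.0
```

Request:
play_rows([
  {"x":-0.04,"y":-0.01,"z":0,"twist":5},
  {"x":-0.08,"y":-0.02,"z":0,"twist":10},
  {"x":-0.12,"y":-0.03,"z":0,"twist":15},
  {"x":-0.165,"y":-0.04,"z":0,"twist":20},
  {"x":-0.205,"y":-0.05,"z":0,"twist":25},
  {"x":-0.245,"y":-0.06,"z":0,"twist":30},
  {"x":-0.285,"y":-0.068,"z":0,"twist":34},
  {"x":-0.325,"y":-0.077,"z":0,"twist":37},
])

```text
time: 1.8
tool_pos: [480.5, -59.7, 251.7]
tcp_rot: [3.141, -0.0, 1.45]
contact_force: [-0.1, 0.2, 0.3]
grip_width: 91.7
finger_force: 0.0
```

Request:
play_rows([
  {"x":-0.05,"y":0,"z":0},
  {"x":-0.1,"y":0,"z":0.01},
  {"x":-0.15,"y":0,"z":0.025},
  {"x":-0.2,"y":0,"z":0.04},
  {"x":-0.25,"y":0.005,"z":0.06},
  {"x":-0.3,"y":0.005,"z":0.08},
  {"x":-0.35,"y":0.007,"z":0.1},
  {"x":-0.39,"y":0.008,"z":0.1},
])

```text
invalid input at $.commands[0]: expected keys x, y, z, twist
```

```bash
python3 -c "
from h import *
go(438,-465,100,83)
c=cap('wrist','w1'); print(c['eye'],proj(c,[[438,-465,30],[442.5,-429.5,62]]))"
```

```text
now [480.5 -59.7 251.7] [180.   -0.   83.1] t 1.8 F [-0.1  0.2  0.3] w 91.7 shift [-0.4075  0.0065  0.1516] twist 0.1
[488.98976502   9.61506165 384.93583127] [[259.5500528  427.54602745]
 [260.08231776 431.44222302]]
```

View pics/w1.png

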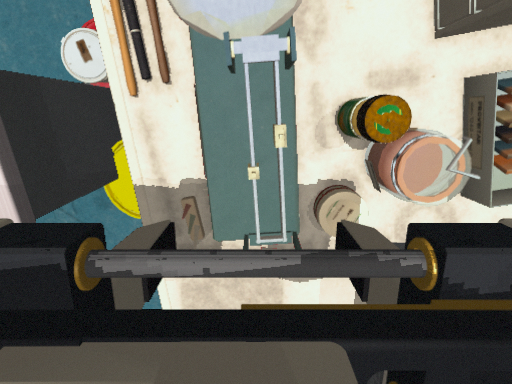

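Request:
play_rows([
  {"x":-0.05,"y":0,"z":0,"twist":0},
  {"x":-0.1,"y":0,"z":0.01,"twist":0},
  {"x":-0.15,"y":0,"z":0.02,"twist":0},
  {"x":-0.2,"y":0,"z":0.03,"twist":0},
  {"x":-0.25,"y":0.005,"z":0.05,"twist":0},
  {"x":-0.3,"y":0.005,"z":0.07,"twist":0},
  {"x":-0.35,"y":0.007,"z":0.09,"twist":0},
  {"x":-0.39,"y":0.007,"z":0.1,"twist":0},
])

```text
time: 2.65
tool_pos: [441.6, -441.7, 151.7]
tcp_rot: [-3.14, -0.001, 1.454]
contact_force: [1.4, 0.1, -0.6]
grip_width: 91.9
finger_force: 0.0
```

```bash
python3 -c "
from h import *
go(438,-465,100,83)
c=cap('wrist','w2'); print(c['eye'],proj(c,[[438,-465,30],[442.5,-429.5,62]]))
im=np.asarray(c['pixels']);h=cv2.cvtColor(im,cv2.COLOR_RGB2HSV)
m=((h[...,0]<14)&(h[...,1]>120)&(h[...,2]>60)).astype(np.uint8)
k,l,st,ce=cv2.connectedComponentsWithStats(m)
for i in range(1,k):
    if st[i,4]>150: print(st[i],ce[i])
"
```

```text
now [ 441.6 -441.7  151.7] [-1.799e+02 -1.000e-01  8.330e+01] t 2.65 F [ 1.4  0.1 -0.6] w 91.9 shift [-0.0236 -0.0007  0.0517] twist 0.3
[ 449.92835511 -372.52378     285.05619065] [[254.43985216 217.93798837]
 [254.6356472  188.58892617]]
```

View pics/w2.png

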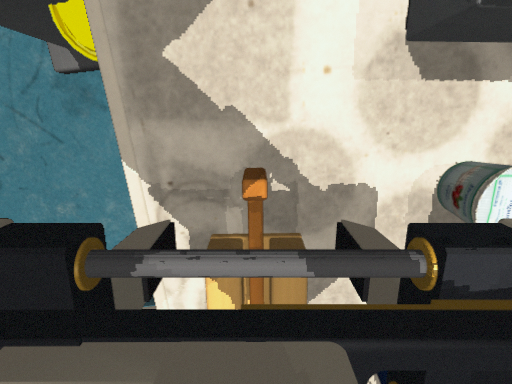

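Request:
play_rows([
  {"x":-0.012,"y":0,"z":0.01,"twist":0.3},
  {"x":-0.0245,"y":0,"z":0.025,"twist":0.3},
  {"x":-0.0245,"y":0,"z":0.045,"twist":0.3},
  {"x":-0.0245,"y":0,"z":0.065,"twist":0.3},
  {"x":-0.0245,"y":0,"z":0.085,"twist":0.3},
  {"x":-0.0245,"y":0,"z":0.105,"twist":0.3},
  {"x":-0.0245,"y":0,"z":0.117,"twist":0.3},
  {"x":-0.0245,"y":0,"z":0.1215,"twist":0.3},
])

```text
time: 3.5
tool_pos: [439.2, -463.6, 30.3]
tcp_rot: [-3.14, -0.002, 1.449]
contact_force: [-0.4, 0.3, -0.4]
grip_width: 91.7
finger_force: 0.0
```

Request:
play_rows([
  {"x":0,"y":0,"z":0,"twist":0},
  {"x":0,"y":0,"z":0,"twist":0},
  {"x":0,"y":0,"z":0,"twist":0},
  {"x":0,"y":0,"z":0,"twist":0},
  {"x":0,"y":0,"z":0,"twist":0},
  {"x":0,"y":0,"z":0,"twist":0},
  {"x":0,"y":0,"z":0,"twist":0},
  {"x":0,"y":0,"z":0,"twist":0},
], jaw=1)

```text
time: 4.3
tool_pos: [439.2, -464.9, 31.8]
tcp_rot: [3.142, -0.0, 1.448]
contact_force: [-0.5, -0.1, 0.7]
grip_width: 32.2
finger_force: 0.0
```

Request:
play_rows([
  {"x":0,"y":0,"z":0,"twist":0},
  {"x":0,"y":0,"z":0,"twist":0},
  {"x":0,"y":0,"z":0,"twist":0},
  {"x":0,"y":0,"z":0,"twist":0},
  {"x":0,"y":0,"z":0,"twist":0},
  {"x":0,"y":0,"z":0,"twist":0},
  {"x":0,"y":0,"z":0,"twist":0},
  {"x":0,"y":0,"z":0,"twist":0},
])

```text
time: 5.1
tool_pos: [439.2, -464.9, 31.7]
tcp_rot: [-3.142, -0.0, 1.448]
contact_force: [-0.5, 0.2, -1.1]
grip_width: 13.7
finger_force: 30.0
```

Request:
play_rows([
  {"x":0,"y":0,"z":-0.003,"twist":0},
  {"x":0,"y":0,"z":-0.01,"twist":0},
  {"x":0,"y":0,"z":-0.018,"twist":0},
  {"x":0,"y":0,"z":-0.028,"twist":0},
  {"x":0,"y":0,"z":-0.04,"twist":0},
  {"x":0,"y":0,"z":-0.052,"twist":0},
  {"x":0,"y":0,"z":-0.064,"twist":0},
  {"x":0,"y":0,"z":-0.075,"twist":0},
])

```text
time: 5.9
tool_pos: [439.4, -465.0, 108.3]
tcp_rot: [3.141, 0.001, 1.448]
contact_force: [1.3, -1.0, -0.4]
grip_width: 13.6
finger_force: 30.0
```

```bash
python3 -c "
from h import *
go(505,-300,110,0)
c=cap('side'); im=cv2.cvtColor(np.asarray(c['pixels']),cv2.COLOR_RGB2BGR)[100:250,220:380]
d=cap('wrist');jm=cv2.cvtColor(np.asarray(d['pixels']),cv2.COLOR_RGB2BGR)[130:330,150:370]
e=cap('top');km=cv2.cvtColor(np.asarray(e['pixels']),cv2.COLOR_RGB2BGR)[180:280,240:390]
r=lambda a,w,h:cv2.resize(a,(w,h),interpolation=cv2.INTER_CUBIC)
cv2.imwrite('pics/l.png',np.hstack([r(im,400,375),r(jm,400,375)]))
"
```

```text
now [ 439.4 -465.   108.3] [180.   0.  83.] t 5.9 F [ 1.3 -1.  -0.4] w 13.6 shift [ 0.1718  0.0449 -0.0018] twist 83.0
```

View pics/l.png

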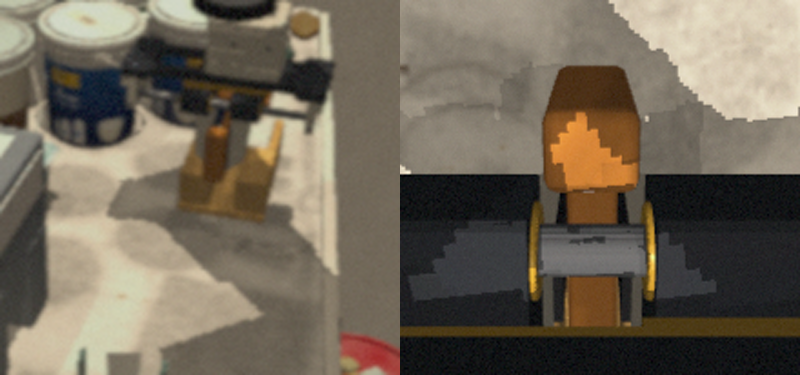

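Request:
play_rows([
  {"x":0.015,"y":0,"z":-0.005,"twist":5},
  {"x":0.035,"y":0.003,"z":-0.005,"twist":11},
  {"x":0.06,"y":0.007,"z":-0.005,"twist":18},
  {"x":0.085,"y":0.012,"z":0,"twist":25},
  {"x":0.11,"y":0.017,"z":0,"twist":33},
  {"x":0.135,"y":0.022,"z":0,"twist":41},
  {"x":0.155,"y":0.026,"z":0,"twist":48},
  {"x":0.167,"y":0.028,"z":0,"twist":53},
])

```text
time: 6.85
tool_pos: [487.6, -300.7, 106.1]
tcp_rot: [-3.14, 0.0, 0.519]
contact_force: [-0.5, -0.4, -0.2]
grip_width: 14.1
finger_force: 30.0
```

Request:
play_rows([
  {"x":0,"y":0,"z":0,"twist":0},
  {"x":0,"y":0,"z":0.01,"twist":0},
  {"x":0,"y":0,"z":0.022,"twist":0},
  {"x":0,"y":0,"z":0.034,"twist":0},
  {"x":0,"y":0,"z":0.046,"twist":0},
  {"x":0,"y":0,"z":0.057,"twist":0},
  {"x":0,"y":0,"z":0.067,"twist":0},
  {"x":0,"y":0,"z":0.074,"twist":0},
])

```text
time: 7.65
tool_pos: [487.2, -302.4, 31.6]
tcp_rot: [-3.141, 0.0, 0.523]
contact_force: [1.0, 0.4, -1.2]
grip_width: 13.6
finger_force: 30.0
```

```bash
python3 -c "
from h import *
go(488,-302.5,22,30)
d=cap('side');e=cap('top')
r=lambda a:cv2.resize(cv2.cvtColor(np.asarray(a['pixels']),cv2.COLOR_RGB2BGR)[140:280,170:370],(800,560),interpolation=cv2.INTER_CUBIC)
cv2.imwrite('pics/p1.png',np.vstack([r(d)[:300],r(e)[160:460]]))
"
```

```text
now [ 487.2 -302.4   31.6] [-179.9    0.    30. ] t 7.65 F [ 1.   0.4 -1.2] w 13.6 shift [0.0007 0.0004 0.0096] twist -0.0
```

View pics/p1.png

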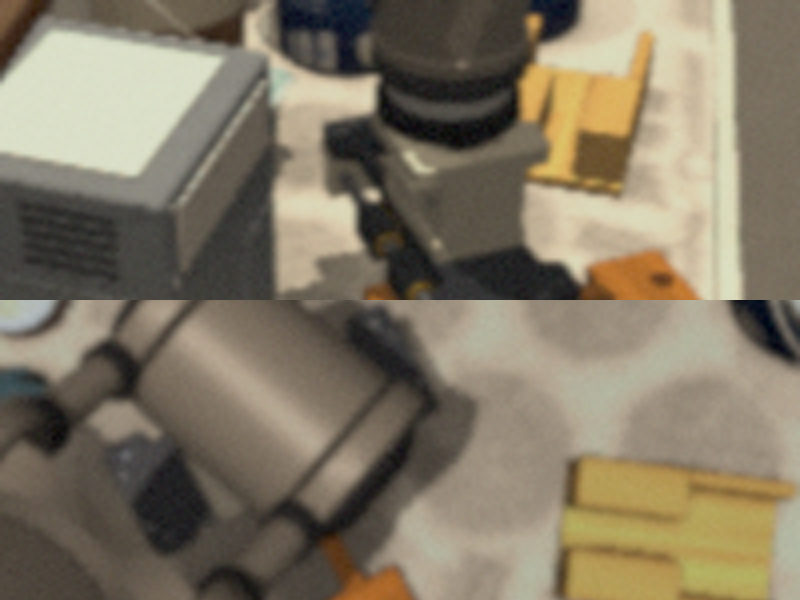

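Request:
play_rows([
  {"x":0,"y":0,"z":0.002,"twist":0},
  {"x":0,"y":0,"z":0.004,"twist":0},
  {"x":0,"y":0,"z":0.006,"twist":0},
  {"x":0,"y":0,"z":0.0075,"twist":0},
  {"x":0,"y":0,"z":0.0085,"twist":0},
  {"x":0,"y":0,"z":0.0093,"twist":0},
  {"x":0,"y":0,"z":0.0095,"twist":0},
  {"x":0,"y":0,"z":0.0095,"twist":0},
])

```text
time: 8.55
tool_pos: [487.6, -302.6, 25.2]
tcp_rot: [3.141, -0.0, 0.523]
contact_force: [-3.6, 3.3, 13.8]
grip_width: 13.9
finger_force: 37.5
```

Request:
play_rows([
  {"x":0,"y":0,"z":-0.001,"twist":0},
  {"x":0,"y":0,"z":-0.002,"twist":0},
  {"x":0,"y":0,"z":-0.003,"twist":0},
  {"x":0,"y":0,"z":-0.0035,"twist":0},
  {"x":0,"y":0,"z":-0.0035,"twist":0},
  {"x":0,"y":0,"z":-0.0035,"twist":0},
  {"x":0,"y":0,"z":-0.0035,"twist":0},
  {"x":0,"y":0,"z":-0.0035,"twist":0},
])

```text
time: 9.35
tool_pos: [487.5, -302.5, 26.7]
tcp_rot: [-3.141, -0.0, 0.523]
contact_force: [-0.1, -0.0, -0.7]
grip_width: 14.1
finger_force: 30.0
```

Request:
play_rows([
  {"x":0,"y":0,"z":0.0005,"twist":0},
  {"x":0,"y":0,"z":0.001,"twist":0},
  {"x":0,"y":0,"z":0.001,"twist":0},
  {"x":0,"y":0,"z":0.001,"twist":0},
  {"x":0,"y":0,"z":0.001,"twist":0},
  {"x":0,"y":0,"z":0.001,"twist":0},
  {"x":0,"y":0,"z":0.001,"twist":0},
  {"x":0,"y":0,"z":0.001,"twist":0},
])

```text
time: 10.15
tool_pos: [487.5, -302.5, 25.8]
tcp_rot: [-3.142, -0.0, 0.523]
contact_force: [0.6, -0.3, -0.8]
grip_width: 13.7
finger_force: 30.0
```

Request:
play_rows([
  {"x":0,"y":0,"z":0,"twist":0},
  {"x":0,"y":0,"z":0,"twist":0},
  {"x":0,"y":0,"z":0,"twist":0},
  {"x":0,"y":0,"z":0,"twist":0},
  {"x":0,"y":0,"z":0,"twist":0},
  {"x":0,"y":0,"z":0,"twist":0},
  {"x":0,"y":0,"z":0,"twist":0},
  {"x":0,"y":0,"z":0,"twist":0},
], jaw=0.4)

```text
time: 10.95
tool_pos: [487.5, -302.6, 25.8]
tcp_rot: [-3.142, -0.0, 0.523]
contact_force: [0.3, 0.1, -1.6]
grip_width: 55.3
finger_force: 0.0
```

Request:
play_rows([
  {"x":0,"y":0,"z":-0.005,"twist":0},
  {"x":0,"y":0,"z":-0.015,"twist":0},
  {"x":0,"y":0,"z":-0.03,"twist":0},
  {"x":0,"y":0,"z":-0.05,"twist":0},
  {"x":0,"y":0,"z":-0.075,"twist":0},
  {"x":0,"y":0,"z":-0.1,"twist":0},
  {"x":0,"y":0,"z":-0.125,"twist":0},
  {"x":-0.02,"y":0,"z":-0.14,"twist":0},
])

```text
time: 11.75
tool_pos: [471.9, -312.4, 169.0]
tcp_rot: [3.137, -0.002, 0.525]
contact_force: [0.5, -0.3, 0.3]
grip_width: 55.2
finger_force: 0.0
```

```bash
python3 -c "
from h import *
go(409,-348,120,210)
c=cap('wrist','w3')
P=lambda x,z:[440+x*.866,-330+x*.5,z]
print(np.round(proj(c,[P(91,52),P(-50,14),P(-36,20),P(-100,14)]),1))"
```

```text
now [ 471.9 -312.4  169. ] [ 1.798e+02 -1.000e-01  3.010e+01] t 11.75 F [ 0.5 -0.3  0.3] w 55.2 shift [-0.0724 -0.0009  0.0488] twist -179.9
[[254.1 130.8]
 [254.1 262.8]
 [254.1 253.4]
 [254.1 303.5]]
```

Request:
play_rows([
  {"x":-0.01,"y":0,"z":0,"twist":-6},
  {"x":-0.02,"y":0,"z":0,"twist":-14},
  {"x":-0.03,"y":0,"z":0,"twist":-22},
  {"x":-0.04,"y":0,"z":0,"twist":-30},
  {"x":-0.05,"y":0,"z":0,"twist":-38},
  {"x":-0.06,"y":0,"z":0,"twist":-46},
  {"x":-0.068,"y":0,"z":0,"twist":-54},
  {"x":-0.072,"y":0,"z":0,"twist":-62},
], jaw=0.4)

```text
time: 12.6
tool_pos: [407.3, -348.7, 166.2]
tcp_rot: [3.141, 0.0, 1.61]
contact_force: [-0.4, -0.4, -0.3]
grip_width: 55.0
finger_force: 0.0
```

Request:
play_rows([
  {"x":0,"y":0,"z":0,"twist":-8},
  {"x":0,"y":0,"z":0,"twist":-16},
  {"x":0,"y":0,"z":0,"twist":-24},
  {"x":0,"y":0,"z":0,"twist":-32},
  {"x":0,"y":0,"z":0,"twist":-40},
  {"x":0,"y":0,"z":0,"twist":-48},
  {"x":0,"y":0,"z":0,"twist":-56},
  {"x":0,"y":0,"z":0,"twist":-64},
])

```text
time: 13.4
tool_pos: [407.8, -348.4, 166.2]
tcp_rot: [-3.142, 0.0, 2.728]
contact_force: [-0.2, 0.3, 0.1]
grip_width: 54.8
finger_force: 0.0
```

Request:
play_rows([
  {"x":0,"y":0,"z":0,"twist":-8},
  {"x":0,"y":0,"z":0,"twist":-16},
  {"x":0,"y":0,"z":0,"twist":-24},
  {"x":0,"y":0,"z":0,"twist":-32},
  {"x":0,"y":0,"z":0,"twist":-40},
  {"x":0,"y":0,"z":0,"twist":-47},
  {"x":0,"y":0,"z":0,"twist":-54},
  {"x":0,"y":0,"z":0,"twist":-54},
])

```text
time: 14.2
tool_pos: [407.9, -348.4, 166.2]
tcp_rot: [-3.141, 0.0, -2.618]
contact_force: [-0.6, -0.6, -0.5]
grip_width: 55.1
finger_force: 0.0
```

```bash
python3 -c "
from h import *
go(408.8,-348,30,210)
c=cap('wrist'); P=lambda x,y,z:[440+x*.866-.5*y,-330+x*.5+.866*y,z]
im=cv2.cvtColor(np.asarray(c['pixels']),cv2.COLOR_RGB2BGR)
print(np.round(proj(c,[P(-50,-30,14),P(-50,30,14),P(-100,-30,14),P(-100,30,14),P(-100,0,14),P(-36,0,20)]),1))
t=cap('top');print(np.round(proj(t,[P(91,0,52),P(-75,0,14)]),1))
k=cv2.cvtColor(np.asarray(t['pixels']),cv2.COLOR_RGB2BGR)[160:280,220:380]
cv2.imwrite('pics/w4.png',np.vstack([im[:,56:456],cv2.resize(k,(400,216))]))"
```

```text
now [ 407.9 -348.4  166.2] [-180.    0. -150.] t 14.2 F [-0.6 -0.6 -0.5] w 55.1 shift [-0.001  -0.      0.1362] twist 0.0
[[224.4 171.2]
 [286.  171.2]
 [223.  118.5]
 [287.4 118.4]
 [255.2 118.4]
 [255.2 186.7]]
[[231.5 200.8]
 [262.3 258.4]]
```

View pics/w4.png

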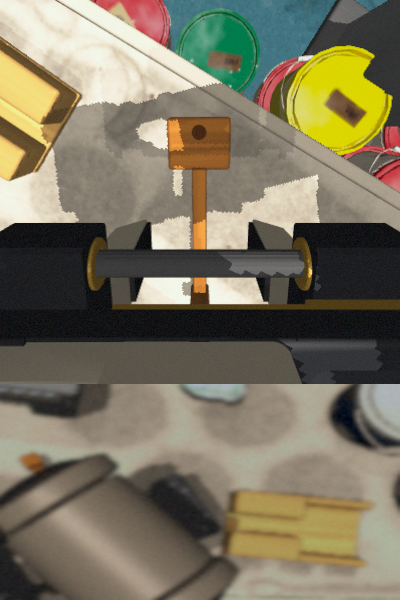

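Request:
play_rows([
  {"x":-0.003,"y":0,"z":0.015,"twist":0},
  {"x":-0.007,"y":0,"z":0.04,"twist":0},
  {"x":-0.007,"y":0,"z":0.065,"twist":0},
  {"x":-0.007,"y":0,"z":0.09,"twist":0},
  {"x":-0.007,"y":0,"z":0.11,"twist":0},
  {"x":-0.007,"y":0,"z":0.126,"twist":0},
  {"x":-0.007,"y":0,"z":0.136,"twist":0},
  {"x":-0.007,"y":0,"z":0.1402,"twist":0},
])

```text
time: 15.1
tool_pos: [413.6, -344.7, 25.0]
tcp_rot: [3.14, -0.0, -2.62]
contact_force: [-6.7, 7.7, 35.9]
grip_width: 54.9
finger_force: 18.2
```

Request:
play_rows([
  {"x":0,"y":0,"z":0,"twist":0},
  {"x":0,"y":0,"z":0,"twist":0},
  {"x":0,"y":0,"z":0,"twist":0},
  {"x":0,"y":0,"z":0,"twist":0},
  {"x":0,"y":0,"z":0,"twist":0},
  {"x":0,"y":0,"z":0,"twist":0},
  {"x":0,"y":0,"z":0,"twist":0},
  {"x":0,"y":0,"z":0,"twist":0},
], jaw=1)

```text
time: 15.9
tool_pos: [413.9, -345.1, 25.7]
tcp_rot: [-3.141, 0.0, -2.619]
contact_force: [-1.0, 0.2, 1.9]
grip_width: 13.7
finger_force: 30.0
```

Request:
play_rows([
  {"x":0,"y":0,"z":-0.005,"twist":0},
  {"x":0,"y":0,"z":-0.018,"twist":0},
  {"x":-0.005,"y":0.007,"z":-0.033,"twist":3},
  {"x":-0.014,"y":0.018,"z":-0.05,"twist":8},
  {"x":-0.024,"y":0.032,"z":-0.068,"twist":14},
  {"x":-0.034,"y":0.046,"z":-0.08,"twist":20},
  {"x":-0.044,"y":0.058,"z":-0.088,"twist":25},
  {"x":-0.05,"y":0.067,"z":-0.09,"twist":28},
])

```text
time: 16.7
tool_pos: [424.3, -261.4, 117.7]
tcp_rot: [-3.14, 0.002, -3.11]
contact_force: [0.1, -0.4, -0.8]
grip_width: 13.9
finger_force: 30.0
```

```bash
python3 -c "
from h import *
go(424,-262,56,-178); go(533.4,-269,56,-178)
c=cap('top'); d=cap('side')
for n,k in(('top',c),('side',d)): print(n,np.round(proj(k,[[424+121*.999,-262+4.2,141]]),1),np.round(proj(k,[[595,-257,90]]),1))
r=lambda a,y,x:cv2.resize(cv2.cvtColor(np.asarray(a['pixels']),cv2.COLOR_RGB2BGR)[y:y+75,x:x+100],(400,300),interpolation=cv2.INTER_CUBIC)
r2=lambda a,y,x:cv2.resize(cv2.cvtColor(np.asarray(a['pixels']),cv2.COLOR_RGB2BGR)[y:y+150,x:x+200],(400,300),interpolation=cv2.INTER_CUBIC)
cv2.imwrite('pics/a.png',np.vstack([np.hstack([r(c,130,180),r(d,145,170)]),np.hstack([r2(c,110,150),r2(d,130,130)])]))"
```

```text
now [ 424.3 -261.4  117.7] [-1.799e+02  1.000e-01 -1.782e+02] t 16.7 F [ 0.1 -0.4 -0.8] w 13.9 shift [ 0.0005 -0.0005  0.0617] twist -0.2
now [ 424.3 -261.4  117.7] [-1.799e+02  1.000e-01 -1.782e+02] t 16.7 F [ 0.1 -0.4 -0.8] w 13.9 shift [-0.1087 -0.0109  0.0619] twist -0.2
top [[218.7 185.1]] [[220.8 168. ]]
side [[249.4 189. ]] [[226.1 206.6]]
```

View pics/a.png

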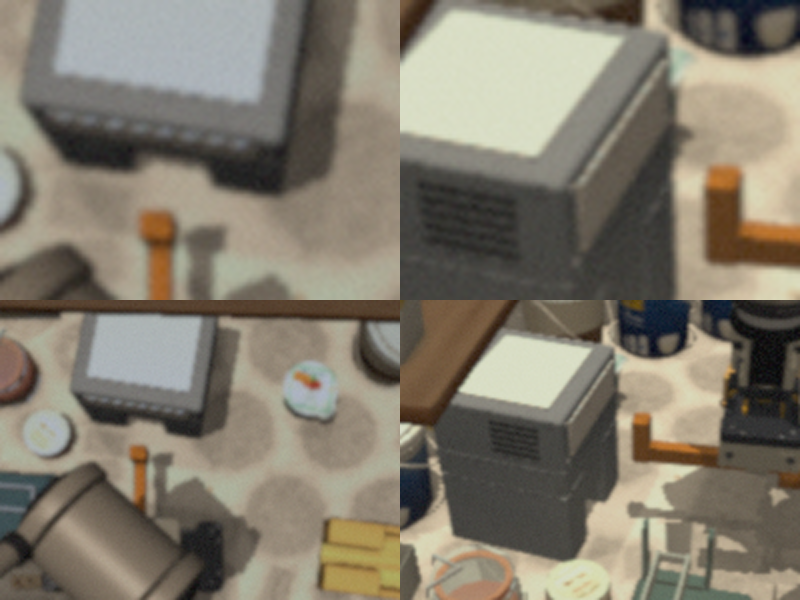

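Request:
play_rows([
  {"x":0,"y":-0.0005,"z":0.005,"twist":0},
  {"x":0,"y":-0.001,"z":0.014,"twist":0},
  {"x":0,"y":-0.002,"z":0.024,"twist":0},
  {"x":0,"y":-0.002,"z":0.034,"twist":0},
  {"x":0,"y":-0.002,"z":0.044,"twist":0},
  {"x":0,"y":-0.002,"z":0.052,"twist":0},
  {"x":0,"y":-0.002,"z":0.058,"twist":0},
  {"x":0,"y":-0.002,"z":0.06,"twist":0},
])

```text
time: 17.6
tool_pos: [423.5, -263.8, 54.8]
tcp_rot: [3.141, -0.001, -3.107]
contact_force: [-0.5, 0.6, -1.2]
grip_width: 13.6
finger_force: 30.0
```

Request:
play_rows([
  {"x":-0.003,"y":0,"z":0,"twist":0},
  {"x":-0.01,"y":-0.001,"z":0,"twist":0},
  {"x":-0.018,"y":-0.002,"z":0,"twist":0},
  {"x":-0.026,"y":-0.003,"z":0,"twist":0},
  {"x":-0.034,"y":-0.004,"z":0,"twist":0},
  {"x":-0.042,"y":-0.005,"z":0,"twist":0},
  {"x":-0.05,"y":-0.005,"z":0,"twist":0},
  {"x":-0.055,"y":-0.005,"z":0,"twist":0},
])

```text
time: 18.4
tool_pos: [479.8, -267.1, 55.6]
tcp_rot: [-3.142, 0.0, -3.107]
contact_force: [-0.3, -0.4, -0.4]
grip_width: 13.6
finger_force: 30.0
```

```bash
python3 -c "
from h import *
go(533.4,-269,56,-178)"
```

```text
now [ 479.8 -267.1   55.6] [-180.    0. -178.] t 18.4 F [-0.3 -0.4 -0.4] w 13.6 shift [-0.0535 -0.0038 -0.0004] twist -0.0
```

Request:
play_rows([
  {"x":-0.005,"y":0,"z":0,"twist":0},
  {"x":-0.012,"y":-0.001,"z":0,"twist":0},
  {"x":-0.02,"y":-0.002,"z":0,"twist":0},
  {"x":-0.028,"y":-0.002,"z":0,"twist":0},
  {"x":-0.036,"y":-0.003,"z":0,"twist":0},
  {"x":-0.044,"y":-0.003,"z":0,"twist":0},
  {"x":-0.05,"y":-0.004,"z":0,"twist":0},
  {"x":-0.054,"y":-0.004,"z":0,"twist":0},
])

```text
time: 19.2
tool_pos: [533.7, -269.3, 55.5]
tcp_rot: [-3.142, 0.0, -3.107]
contact_force: [-0.7, 0.5, -1.7]
grip_width: 14.1
finger_force: 30.0
```

Request:
play_rows([
  {"x":0,"y":0,"z":-0.001,"twist":0},
  {"x":0,"y":0,"z":-0.003,"twist":0},
  {"x":0,"y":0,"z":-0.006,"twist":0},
  {"x":0,"y":0,"z":-0.009,"twist":0},
  {"x":0,"y":0,"z":-0.012,"twist":0},
  {"x":0,"y":0,"z":-0.014,"twist":0},
  {"x":0,"y":0,"z":-0.016,"twist":0},
  {"x":0,"y":0,"z":-0.016,"twist":0},
])

```text
time: 20.0
tool_pos: [533.2, -269.4, 72.0]
tcp_rot: [-3.141, 0.0, -3.107]
contact_force: [0.0, 0.3, -0.4]
grip_width: 14.0
finger_force: 30.0
```

Request:
play_rows([
  {"x":0,"y":0,"z":-0.001,"twist":0},
  {"x":0,"y":0,"z":-0.002,"twist":0},
  {"x":0,"y":0,"z":-0.003,"twist":0},
  {"x":0,"y":0,"z":-0.004,"twist":0},
  {"x":0,"y":0,"z":-0.005,"twist":0},
  {"x":0,"y":0,"z":-0.006,"twist":0},
  {"x":0,"y":0,"z":-0.007,"twist":0},
  {"x":0,"y":0,"z":-0.008,"twist":0},
])

```text
time: 20.8
tool_pos: [532.7, -269.1, 79.2]
tcp_rot: [3.141, -0.001, -3.107]
contact_force: [0.2, -0.4, -3.7]
grip_width: 13.7
finger_force: 30.0
```

```bash
python3 -c "
from h import *
go(533.4,-269,83.7,-178); print(bot.get_obs()['moment'])"
```

```text
now [ 532.7 -269.1   79.2] [ 1.80e+02 -1.00e-01 -1.78e+02] t 20.8 F [ 0.2 -0.4 -3.7] w 13.7 shift [-0.0007  0.0001 -0.0045] twist -0.0
[-0.07396173  0.32921311 -0.08331139]
```

Request:
play_rows([
  {"x":0,"y":0,"z":-0.0005,"twist":0},
  {"x":0,"y":0,"z":-0.001,"twist":0},
  {"x":0,"y":0,"z":-0.0015,"twist":0},
  {"x":0,"y":0,"z":-0.002,"twist":0},
  {"x":0,"y":0,"z":-0.0025,"twist":0},
  {"x":0,"y":0,"z":-0.003,"twist":0},
  {"x":0,"y":0,"z":-0.0035,"twist":0},
  {"x":0,"y":0,"z":-0.004,"twist":0},
])

```text
time: 21.6
tool_pos: [532.9, -269.2, 83.6]
tcp_rot: [3.141, -0.0, -3.107]
contact_force: [-2.1, -0.3, -3.8]
grip_width: 13.8
finger_force: 30.0
```

```bash
python3 -c "
from h import *
go(533.4,-269,83.7,-178); print(bot.get_obs()['moment'])
d=cap('side')
cv2.imwrite('pics/b.png',cv2.resize(cv2.cvtColor(np.asarray(d['pixels']),cv2.COLOR_RGB2BGR)[150:250,200:330],None,fx=6,fy=6,interpolation=cv2.INTER_CUBIC))"
```

```text
now [ 532.9 -269.2   83.6] [ 180.   -0. -178.] t 21.6 F [-2.1 -0.3 -3.8] w 13.8 shift [-0.0006  0.0002 -0.0001] twist -0.0
[-0.04148653  0.63691501 -0.02097038]
```

Request:
play_rows([
  {"x":0,"y":0,"z":-0.0003,"twist":0},
  {"x":0,"y":0,"z":-0.0006,"twist":0},
  {"x":0,"y":0,"z":-0.0009,"twist":0},
  {"x":0,"y":0,"z":-0.0012,"twist":0},
  {"x":0,"y":0,"z":-0.0015,"twist":0},
  {"x":0,"y":0,"z":-0.0015,"twist":0},
  {"x":0,"y":0,"z":-0.0015,"twist":0},
  {"x":0,"y":0,"z":-0.0015,"twist":0},
])

```text
time: 22.45
tool_pos: [532.9, -269.2, 85.0]
tcp_rot: [3.141, -0.0, -3.107]
contact_force: [-2.7, -0.1, -4.3]
grip_width: 13.8
finger_force: 30.0
```

```bash
python3 -c "
from h import *
P=[[654,-265,110]]
go(533.4,-269,83.7,-178); print(bot.get_obs()['moment'])
F=[];M=[]
for i in range(4):
    d=cap('side','s%d'%i); o=bot.get_obs();F.append(o['contact_force']);M.append(o['moment'])
print(np.mean(F,0),np.mean(M,0))
im=cv2.imread('pics/s3.png');h=cv2.cvtColor(im,cv2.COLOR_BGR2HSV)
m=((h[...,0]<18)&(h[...,1]>130)&(h[...,2]>50)).astype(np.uint8)[150:260,215:340]
for u in range(0,125,6):
    r=np.nonzero(m[:,u])[0]
    if len(r): print(u+215,r.min()+150,r.max()+150,len(r))
# expected: shaft top/bottom edge projected for level paddle, side y=+7
a=np.radians(2);X=lambda x,z,h:[532.9+(x+30)*np.cos(a)-7*np.sin(a),-269.2+(x+30)*np.sin(a)+7*np.cos(a),z+h]
o=bot.get_obs()['tool_pos'][2]-25.7
for x in(-20,0,20,40,60,75): print(x,np.round(proj(d,[X(x,20,o),X(x,0,o)]),1).tolist())"
```

```text
now [ 532.9 -269.2   85. ] [ 180.   -0. -178.] t 22.45 F [-2.7 -0.1 -4.3] w 13.8 shift [-0.0005  0.0002  0.0013] twist -0.0
[-0.01180424  0.70906709 -0.00779029]
[-2.47214848 -0.15985201 -5.14168207] [-0.03291948  0.76881991  0.00747109]
227 208 216 9
269 221 225 5
275 207 226 20
281 208 227 20
287 208 227 20
293 171 179 5
299 150 180 7
305 170 170 1
311 185 185 1
317 174 183 5
323 174 184 6
329 166 166 1
-20 [[251.0, 211.9], [251.1, 219.3]]
0 [[241.7, 211.1], [241.9, 218.5]]
20 [[232.4, 210.3], [232.7, 217.6]]
40 [[223.1, 209.4], [223.5, 216.8]]
60 [[213.9, 208.6], [214.5, 216.0]]
75 [[207.1, 208.0], [207.7, 215.3]]
```

Request:
play_rows([
  {"x":0,"y":0,"z":-0.0005,"twist":0},
  {"x":0,"y":0,"z":-0.001,"twist":0},
  {"x":0,"y":0,"z":-0.0015,"twist":0},
  {"x":0,"y":0,"z":-0.002,"twist":0},
  {"x":0,"y":0,"z":-0.002,"twist":0},
  {"x":0,"y":0,"z":-0.002,"twist":0},
  {"x":0,"y":0,"z":-0.002,"twist":0},
  {"x":0,"y":0,"z":-0.002,"twist":0},
])

```text
time: 23.45
tool_pos: [533.1, -269.3, 87.2]
tcp_rot: [-3.142, 0.0, -3.107]
contact_force: [-1.5, -0.3, -3.4]
grip_width: 13.5
finger_force: 30.0
```

```bash
python3 -c "
from h import *
go(533.4,-269,83.7,-178)
F=[];M=[];I=[]
for i in range(6):
    d=cap('side'); o=bot.get_obs();F.append(o['contact_force']);M.append(o['moment']);I.append(np.asarray(d['pixels']).astype(float))
print(np.mean(F,0),np.mean(M,0))
im=np.mean(I,0).astype(np.uint8);h=cv2.cvtColor(im,cv2.COLOR_RGB2HSV)
cv2.imwrite('pics/s5.png',im[...,::-1])
for u in range(218,292,4):
    m=(h[195:235,u,0]<20)&(h[195:235,u,1]>110)&(h[195:235,u,2]>40); r=np.nonzero(m)[0]+195
    if len(r): print(u,r.min(),r.max(),len(r),end='; ')
a=np.radians(2);X=lambda x,z,h,y=7:[532.9+(x+30)*np.cos(a)-y*np.sin(a),-269.2+(x+30)*np.sin(a)+y*np.cos(a),z+h]
hh=o['tool_pos'][2]-25.7
print('blade',np.round(proj(d,[X(-50,14,hh,30),X(-50,0,hh,30),X(-100,14,hh,30),X(-100,0,hh,30),X(-100,14,hh,-30)]),1).tolist())"
```

```text
now [ 533.1 -269.3   87.2] [-180.    0. -178.] t 23.45 F [-1.5 -0.3 -3.4] w 13.5 shift [-0.0003  0.0003  0.0035] twist -0.0
[-2.29613299 -0.01010429 -4.23480825] [0.02745348 0.65363531 0.03061723]
226 208 216 9; 230 208 216 9; 266 220 224 5; 270 206 225 18; 274 205 225 21; 278 206 225 20; 282 206 226 21; 286 206 226 21; blade [[263.8, 221.5], [263.7, 226.7], [288.0, 223.7], [287.7, 229.0], [290.1, 206.1]]
```

Request:
play_rows([
  {"x":0,"y":0,"z":0.002,"twist":0},
  {"x":0,"y":0,"z":0.005,"twist":0},
  {"x":0,"y":0,"z":0.009,"twist":0},
  {"x":0,"y":0,"z":0.014,"twist":0},
  {"x":0,"y":0,"z":0.019,"twist":0},
  {"x":0,"y":0,"z":0.024,"twist":0},
  {"x":0,"y":0,"z":0.027,"twist":0},
  {"x":0,"y":0,"z":0.028,"twist":0},
])

```text
time: 24.55
tool_pos: [532.9, -269.1, 58.5]
tcp_rot: [3.141, -0.001, -3.107]
contact_force: [0.8, 0.0, -1.2]
grip_width: 13.6
finger_force: 30.0
```

Request:
play_rows([
  {"x":0.005,"y":0,"z":0,"twist":0},
  {"x":0.018,"y":0.001,"z":0,"twist":0},
  {"x":0.032,"y":0.002,"z":0,"twist":0},
  {"x":0.048,"y":0.004,"z":0,"twist":0},
  {"x":0.064,"y":0.005,"z":0,"twist":0},
  {"x":0.08,"y":0.007,"z":0,"twist":0},
  {"x":0.095,"y":0.008,"z":0,"twist":0},
  {"x":0.108,"y":0.009,"z":0,"twist":0},
])

```text
time: 25.35
tool_pos: [423.9, -263.9, 59.5]
tcp_rot: [-3.141, 0.0, -3.107]
contact_force: [0.2, 0.1, -1.2]
grip_width: 13.9
finger_force: 30.0
```

```bash
python3 -c "
from h import *
I=[]
for i in range(4):
    d=cap('side'); I.append(np.asarray(d['pixels']).astype(float))
im=np.mean(I,0).astype(np.uint8);cv2.imwrite('pics/s6.png',im[...,::-1]);h=cv2.cvtColor(im,cv2.COLOR_RGB2HSV)
o=bot.get_obs();p=o['tool_pos'];go(424,-262,56,-178)
for u in range(236,330,3):
    m=(h[180:260,u,0]<20)&(h[180:260,u,1]>110)&(h[180:260,u,2]>40); r=np.nonzero(m)[0]+180
    if len(r): print(u,r.min(),r.max(),len(r),end='; ')
print()
def X(x,z,y,th):
    g=np.array([x+30,y,z-20.]);t=np.radians(th);c,s=np.cos(t),np.sin(t)
    g=np.array([c*g[0]+s*g[2],g[1],-s*g[0]+c*g[2]])
    return p+Rotation.from_euler('z',2,degrees=True).apply(g)-[0,0,5.7]
for th in(0,2,4): print(th,np.round(proj(d,[X(100,52,10,th),X(82,52,10,th),X(100,0,7,th),X(82,20,7,th),X(20,20,7,th),X(60,0,7,th),X(20,0,7,th),X(-50,0,30,th),X(-100,0,30,th)]),1).tolist())"
```

```text
now [ 425.2 -264.3   59.5] [-1.800e+02  1.000e-01 -1.781e+02] t 25.55 F [ 0.  -0.2 -1.7] w 13.3 shift [0.0011 0.0024 0.0035] twist -0.1
248 210 228 19; 251 209 231 23; 254 210 230 21; 257 222 230 9; 260 222 231 10; 263 223 231 9; 266 223 231 9; 269 223 232 10; 272 223 232 10; 275 224 232 9; 278 224 233 10; 281 224 233 10; 284 224 233 10; 287 224 233 10; 293 180 182 3; 299 208 209 2; 302 203 209 6; 320 239 243 5; 323 239 243 5; 326 239 244 6; 329 223 244 22; 
0 [[244.3, 212.4], [252.8, 213.1], [244.8, 230.4], [253.1, 224.1], [282.1, 226.8], [263.2, 232.2], [281.8, 233.9], [314.4, 244.3], [338.8, 246.7]]
2 [[243.8, 214.0], [252.3, 214.6], [245.2, 232.1], [253.1, 225.5], [282.1, 227.4], [263.5, 233.3], [282.1, 234.6], [314.8, 244.1], [339.2, 245.8]]
4 [[243.4, 215.7], [251.9, 216.0], [245.7, 233.7], [253.2, 226.9], [282.1, 228.0], [263.9, 234.4], [282.4, 235.2], [315.1, 243.9], [339.6, 244.9]]
```

Request:
play_rows([
  {"x":-0.003,"y":0,"z":0.002,"twist":0},
  {"x":-0.013,"y":0,"z":0.003,"twist":0},
  {"x":-0.028,"y":-0.002,"z":0.003,"twist":0},
  {"x":-0.043,"y":-0.004,"z":0.003,"twist":0},
  {"x":-0.06,"y":-0.005,"z":0.003,"twist":0},
  {"x":-0.077,"y":-0.007,"z":0.003,"twist":0},
  {"x":-0.094,"y":-0.008,"z":0.003,"twist":0},
  {"x":-0.107,"y":-0.009,"z":0.003,"twist":0},
])

```text
time: 26.35
tool_pos: [534.2, -269.0, 55.8]
tcp_rot: [-3.141, 0.001, -3.106]
contact_force: [0.7, -0.2, -1.5]
grip_width: 13.7
finger_force: 30.0
```

Request:
play_rows([
  {"x":0,"y":0,"z":-0.002,"twist":0},
  {"x":0,"y":0,"z":-0.006,"twist":0},
  {"x":0,"y":0,"z":-0.011,"twist":0},
  {"x":0,"y":0,"z":-0.016,"twist":0},
  {"x":0,"y":0,"z":-0.02,"twist":0},
  {"x":0,"y":0,"z":-0.023,"twist":0},
  {"x":0,"y":0,"z":-0.0245,"twist":0},
  {"x":0,"y":0,"z":-0.0245,"twist":0},
])

```text
time: 27.15
tool_pos: [532.0, -269.4, 80.9]
tcp_rot: [-3.141, 0.0, -3.108]
contact_force: [0.1, 0.1, -1.2]
grip_width: 13.7
finger_force: 30.0
```

```bash
python3 -c "
from h import *
go(533,-269,82,-178);F=[];M=[]
for i in range(3):
    cap('side');o=bot.get_obs();F.append(o['contact_force']);M.append(o['moment'])
print(np.mean(F,0),np.mean(M,0))"
```

```text
now [ 532.  -269.4   80.9] [-180.    0. -178.] t 27.15 F [ 0.1  0.1 -1.2] w 13.7 shift [-0.001   0.0003 -0.0011] twist -0.0
[-0.10309825 -0.1355079  -0.85707494] [0.02213965 0.04908518 0.00013916]
```

Request:
play_rows([
  {"x":0,"y":0,"z":-0.001,"twist":0},
  {"x":0,"y":0,"z":-0.002,"twist":0},
  {"x":0,"y":0,"z":-0.003,"twist":0},
  {"x":0,"y":0,"z":-0.003,"twist":0},
  {"x":0,"y":0,"z":-0.003,"twist":0},
  {"x":0,"y":0,"z":-0.003,"twist":0},
  {"x":0,"y":0,"z":-0.003,"twist":0},
  {"x":0,"y":0,"z":-0.003,"twist":0},
])

```text
time: 28.1
tool_pos: [532.0, -269.3, 83.6]
tcp_rot: [3.141, 0.0, -3.107]
contact_force: [-1.0, 0.8, -1.4]
grip_width: 13.8
finger_force: 30.0
```

```bash
cat > f.py <<'E'
from h import *
go(533,-269,82,-178);F=[];M=[]
for i in range(3):
    cap('side');o=bot.get_obs();F.append(o['contact_force']);M.append(o['moment'])
print(np.mean(F,0),np.mean(M,0))
E
python3 f.py
```

```text
now [ 532.  -269.3   83.6] [ 180.    0. -178.] t 28.1 F [-1.   0.8 -1.4] w 13.8 shift [-0.001   0.0002  0.0016] twist -0.0
[ 0.27300485  0.2850799  -1.00657358] [ 0.02883079  0.04901165 -0.02105727]
```

Request:
play_rows([
  {"x":0,"y":0,"z":-0.001,"twist":0},
  {"x":0,"y":0,"z":-0.002,"twist":0},
  {"x":0,"y":0,"z":-0.003,"twist":0},
  {"x":0,"y":0,"z":-0.003,"twist":0},
  {"x":0,"y":0,"z":-0.003,"twist":0},
  {"x":0,"y":0,"z":-0.003,"twist":0},
  {"x":0,"y":0,"z":-0.003,"twist":0},
  {"x":0,"y":0,"z":-0.003,"twist":0},
])

```text
time: 29.05
tool_pos: [532.0, -269.3, 86.5]
tcp_rot: [3.141, -0.0, -3.107]
contact_force: [0.4, -0.3, -2.3]
grip_width: 13.8
finger_force: 30.0
```

```bash
python3 f.py
```

```text
now [ 532.  -269.3   86.5] [ 180.   -0. -178.] t 29.05 F [ 0.4 -0.3 -2.3] w 13.8 shift [-0.001   0.0002  0.0045] twist -0.0
[-1.46618002e-03 -2.81265957e-01 -1.50395629e+00] [0.01183042 0.14427855 0.00520171]
```

Request:
play_rows([
  {"x":0,"y":0,"z":-0.0005,"twist":0},
  {"x":0,"y":0,"z":-0.001,"twist":0},
  {"x":0,"y":0,"z":-0.0015,"twist":0},
  {"x":0,"y":0,"z":-0.002,"twist":0},
  {"x":0,"y":0,"z":-0.002,"twist":0},
  {"x":0,"y":0,"z":-0.002,"twist":0},
  {"x":0,"y":0,"z":-0.002,"twist":0},
  {"x":0,"y":0,"z":-0.002,"twist":0},
])

```text
time: 30.0
tool_pos: [531.7, -269.2, 88.4]
tcp_rot: [3.141, -0.001, -3.107]
contact_force: [-2.6, -0.4, -5.1]
grip_width: 13.6
finger_force: 30.0
```

```bash
python3 f.py
```

```text
now [ 531.7 -269.2   88.4] [ 180.   -0. -178.] t 30.0 F [-2.6 -0.4 -5.1] w 13.6 shift [-0.0014  0.0001  0.0064] twist -0.0
[-3.0288859  -0.49451481 -5.00273813] [-0.06924465  0.85691385 -0.02502829]
```

Request:
play_rows([
  {"x":0,"y":0,"z":-0.0005,"twist":0},
  {"x":0,"y":0,"z":-0.001,"twist":0},
  {"x":0,"y":0,"z":-0.0015,"twist":0},
  {"x":0,"y":0,"z":-0.002,"twist":0},
  {"x":0,"y":0,"z":-0.002,"twist":0},
  {"x":0,"y":0,"z":-0.002,"twist":0},
  {"x":0,"y":0,"z":-0.002,"twist":0},
  {"x":0,"y":0,"z":-0.002,"twist":0},
])

```text
time: 30.95
tool_pos: [532.2, -269.3, 90.7]
tcp_rot: [-3.142, 0.0, -3.107]
contact_force: [-2.1, -1.2, -4.0]
grip_width: 13.6
finger_force: 30.0
```

```bash
python3 f.py
```

```text
now [ 532.2 -269.3   90.7] [-180.    0. -178.] t 30.95 F [-2.1 -1.2 -4. ] w 13.6 shift [-0.0008  0.0003  0.0087] twist -0.0
[-1.61341517  0.73051523 -4.1051397 ] [0.00778412 0.64338247 0.02841185]
```

Request:
play_rows([
  {"x":0,"y":0,"z":0.002,"twist":0},
  {"x":0,"y":0,"z":0.006,"twist":0},
  {"x":0,"y":0,"z":0.011,"twist":0},
  {"x":0,"y":0,"z":0.017,"twist":0},
  {"x":0,"y":0,"z":0.023,"twist":0},
  {"x":0,"y":0,"z":0.028,"twist":0},
  {"x":0,"y":0,"z":0.031,"twist":0},
  {"x":0,"y":0,"z":0.032,"twist":0},
])

```text
time: 31.9
tool_pos: [531.9, -269.2, 58.1]
tcp_rot: [3.141, -0.001, -3.107]
contact_force: [0.5, -0.1, -1.2]
grip_width: 13.8
finger_force: 30.0
```

Request:
play_rows([
  {"x":0.005,"y":0,"z":0,"twist":0},
  {"x":0.018,"y":0.001,"z":0,"twist":0},
  {"x":0.032,"y":0.002,"z":0,"twist":0},
  {"x":0.048,"y":0.004,"z":0,"twist":0},
  {"x":0.064,"y":0.005,"z":0,"twist":0},
  {"x":0.08,"y":0.007,"z":0,"twist":0},
  {"x":0.095,"y":0.007,"z":0,"twist":0},
  {"x":0.108,"y":0.005,"z":0,"twist":0},
])

```text
time: 32.7
tool_pos: [423.0, -267.9, 59.0]
tcp_rot: [-3.141, 0.0, -3.107]
contact_force: [-0.5, 0.3, -1.7]
grip_width: 13.4
finger_force: 30.0
```

```bash
python3 -c "
from h import *
go(418,-320,40,-178)"
```

```text
now [ 423.  -267.9   59. ] [-180.    0. -178.] t 32.7 F [-0.5  0.3 -1.7] w 13.4 shift [ 0.0068 -0.0519  0.019 ] twist -0.0
```

Move right, then lower gently (toe front will touch first and level the paddle).

Request:
play_rows([
  {"x":0,"y":-0.006,"z":0,"twist":0},
  {"x":0.002,"y":-0.015,"z":0,"twist":0},
  {"x":0.004,"y":-0.026,"z":0,"twist":0},
  {"x":0.006,"y":-0.037,"z":0.003,"twist":0},
  {"x":0.006,"y":-0.046,"z":0.008,"twist":0},
  {"x":0.006,"y":-0.052,"z":0.014,"twist":0},
  {"x":0.006,"y":-0.052,"z":0.019,"twist":0},
  {"x":0.006,"y":-0.052,"z":0.022,"twist":0},
])

```text
time: 33.5
tool_pos: [419.3, -319.7, 35.6]
tcp_rot: [3.14, -0.001, -3.108]
contact_force: [0.3, 0.4, -1.3]
grip_width: 13.8
finger_force: 30.0
```

Request:
play_rows([
  {"x":0,"y":0,"z":0.0015,"twist":0},
  {"x":0,"y":0,"z":0.003,"twist":0},
  {"x":0,"y":0,"z":0.0045,"twist":0},
  {"x":0,"y":0,"z":0.006,"twist":0},
  {"x":0,"y":0,"z":0.007,"twist":0},
  {"x":0,"y":0,"z":0.008,"twist":0},
  {"x":0,"y":0,"z":0.008,"twist":0},
  {"x":0,"y":0,"z":0.008,"twist":0},
])

```text
time: 34.3
tool_pos: [419.7, -320.2, 28.7]
tcp_rot: [3.142, 0.0, -3.107]
contact_force: [-2.4, 0.1, 2.2]
grip_width: 13.7
finger_force: 30.0
```

```bash
python3 f.py
```

```text
now [ 419.7 -320.2   28.7] [ 180.    0. -178.] t 34.3 F [-2.4  0.1  2.2] w 13.7 shift [-0.115   0.0473 -0.0533] twist -0.0
[-1.8032165   0.04305618  2.10700844] [0.11180331 0.0487387  0.007915  ]
```

Request:
play_rows([
  {"x":0,"y":0,"z":0.0004,"twist":0},
  {"x":0,"y":0,"z":0.0008,"twist":0},
  {"x":0,"y":0,"z":0.0012,"twist":0},
  {"x":0,"y":0,"z":0.0016,"twist":0},
  {"x":0,"y":0,"z":0.002,"twist":0},
  {"x":0,"y":0,"z":0.0024,"twist":0},
  {"x":0,"y":0,"z":0.0027,"twist":0},
  {"x":0,"y":0,"z":0.0028,"twist":0},
])

```text
time: 35.25
tool_pos: [419.7, -320.2, 25.8]
tcp_rot: [3.142, 0.0, -3.107]
contact_force: [-2.8, -0.0, 2.8]
grip_width: 13.5
finger_force: 30.0
```

```bash
python3 f.py
```

```text
now [ 419.7 -320.2   25.8] [ 180.    0. -178.] t 35.25 F [-2.8 -0.   2.8] w 13.5 shift [-0.115   0.0473 -0.0562] twist -0.0
[-2.13618811 -0.03136831  2.48691585] [0.08374849 0.05506611 0.06524495]
```

Flat on the table; open and lift clear.

Request:
play_rows([
  {"x":0,"y":0,"z":0,"twist":0},
  {"x":0,"y":0,"z":0,"twist":0},
  {"x":0,"y":0,"z":0,"twist":0},
  {"x":0,"y":0,"z":0,"twist":0},
  {"x":0,"y":0,"z":0,"twist":0},
  {"x":0,"y":0,"z":0,"twist":0},
  {"x":0,"y":0,"z":0,"twist":0},
  {"x":0,"y":0,"z":0,"twist":0},
], jaw=0.4)

```text
time: 36.2
tool_pos: [419.7, -320.2, 25.8]
tcp_rot: [3.142, 0.0, -3.107]
contact_force: [-0.3, 0.0, -0.4]
grip_width: 55.4
finger_force: 0.0
```

Request:
play_rows([
  {"x":0,"y":0,"z":-0.005,"twist":0},
  {"x":0,"y":0,"z":-0.015,"twist":0},
  {"x":0,"y":0,"z":-0.03,"twist":0},
  {"x":0,"y":0,"z":-0.055,"twist":0},
  {"x":0,"y":0,"z":-0.085,"twist":0},
  {"x":0,"y":0,"z":-0.12,"twist":0},
  {"x":0,"y":0,"z":-0.155,"twist":0},
  {"x":0,"y":0,"z":-0.19,"twist":0},
])

```text
time: 37.0
tool_pos: [419.5, -320.0, 218.3]
tcp_rot: [-3.141, 0.001, -3.107]
contact_force: [0.8, -0.6, -0.1]
grip_width: 55.0
finger_force: 0.0
```

Request:
play_rows([
  {"x":0,"y":-0.02,"z":0,"twist":0},
  {"x":0,"y":-0.05,"z":0,"twist":0},
  {"x":0,"y":-0.08,"z":0,"twist":0},
  {"x":0,"y":-0.11,"z":0,"twist":0},
  {"x":0,"y":-0.14,"z":0,"twist":0},
  {"x":0,"y":-0.16,"z":0,"twist":0},
  {"x":0,"y":-0.17,"z":0,"twist":0},
  {"x":0,"y":-0.17,"z":0,"twist":0},
])

```text
time: 37.8
tool_pos: [425.2, -490.7, 215.9]
tcp_rot: [-3.142, 0.0, -3.108]
contact_force: [0.2, -0.6, -0.3]
grip_width: 54.9
finger_force: 0.0
```

```bash
python3 -c "
from h import *
go(420,-490,220,-178)
c=cap('top','t9');d=cap('side','s9')
for k,n in((c,'top'),(d,'side')):
    h=cv2.cvtColor(np.asarray(k['pixels']),cv2.COLOR_RGB2HSV)
    m=((h[...,0]<14)&(h[...,1]>120)&(h[...,2]>70)).astype(np.uint8)
    if n=='top': m[:140]=0;m[275:]=0;m[:,:180]=0;m[:,300:]=0
    N,l,st,ce=cv2.connectedComponentsWithStats(m)
    for i in range(1,N):
        if st[i,4]>100: print(n,st[i],ce[i].round(1))
    X=lambda x,y,z:[419.7+(x+30)*.9994-y*.035,-320.2+(x+30)*.035+y,z]
    print(np.round(proj(k,[X(100,0,52),X(91,0,52),X(-100,30,14),X(-100,-30,14),X(-75,0,14),X(-100,0,0)]),1).tolist())
"
```

```text
now [ 425.2 -490.7  215.9] [-180.     0.  -178.1] t 37.8 F [ 0.2 -0.6 -0.3] w 54.9 shift [ 0.0052  0.0009 -0.0041] twist -0.1
[[244.2, 189.1], [244.2, 192.6], [233.1, 267.9], [256.3, 267.8], [244.6, 258.0], [244.7, 267.4]]
side [356 233  37  47 972] [374.9 256.5]
side [ 90 266  28  18 179] [106.3 273.9]
side [358 281  22  45 687] [367.3 302.8]
[[252.4, 206.6], [256.4, 206.9], [340.5, 236.4], [339.9, 219.2], [329.0, 226.6], [339.5, 232.3]]
```

```bash
python3 -c "
from h import *
for n,(a,b,e,f) in(('t9',(170,280,215,275)),('s9',(190,250,240,350))):
    h=cv2.cvtColor(cv2.imread(f'pics/{n}.png'),cv2.COLOR_BGR2HSV)[a:b,e:f]
    m=((h[...,0]<20)&(h[...,1]>105)&(h[...,2]>40)).astype(np.uint8)
    N,l,st,ce=cv2.connectedComponentsWithStats(m)
    for i in range(1,N):
        if st[i,4]>25: print(n,st[i][:2]+[e,a],st[i][2:],ce[i].round(1)+[e,a])
"
```

```text
t9 [233 191] [ 24  79 779] [244.6 241.1]
s9 [254 205] [  88   35 1119] [301.9 224.7]
```

```bash
python3 -c "
from plant import bot
print(bot.close_job())"
```

```text
the job is handed in; nothing more can be done
None
```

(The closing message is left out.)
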